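Find the loose mould nut by feel, bring it home and flag it

ROBOT

A 7-joint arm with a two-finger parallel gripper is mounted at the origin on a cart in front of the work surface, level with it; the furniture and walls round the work are solid. World frame = base frame: x ahead of the robot, y to its left, z up, the work surface at z = 0. Lengths are in mm, angles in rad, forces in N, time in s.
With the tool pointing down it reaches from about 400 to 750 mm from the base axis. Payload 19.5 kg.
Tool frame: the origin (TCP) lies between the finger pads; the fingertips stand 17 mm ahead of it and the grasp point (between the pads) lies 2 mm behind it; z points along the fingers, y is the line along which they close (so a half turn about z gives the same grasp; the last joint's range is limited). The gripper opens to 85 mm and grips with 20 to 120 N. Pads are 22 mm wide; open, the fingers measure 114 mm over their backs; the gripper's body (76 mm by 85 mm) begins 54 mm behind the grasp point. The pads swing forward as they close: fully open they stand 13 mm farther back than shut.
Start: joints at [-1.295, 0.707, -0.028, 1.485, 0.022, 0.951, -0.075], TCP at [179.661, 546.183, 220.068] pointing down, gripper open.
Joint ranges: [-2.71, 2.71], [-0.32, 2.16], [-1.57, 1.52], [0, 2.45], [-1.46, 4.6], [0, 2.02], [-2.83, 2.83]. Speed limits (rad/s): [1.89, 1.89, 2.57, 2.57, 3.01, 3.01, 3.01].

INTERFACE

Orientations are given as a unit quaternion [x, y, z, w].
In Python, from workcell import telemetry, vision, manip gives the robot as it stands.
- The arm moves only by the tool carry_out, never from a script. Its argument "rows" is one flat list of numbers, 7 for each row, row after row: the turn, a rotation vector about the tool's x, y, z in units of 120 degrees (1.0 is 120 degrees), then the shift along the tool's x, y, z in units of 0.4 m (1.0 is 0.4 m), then the opening in per cent of the stroke, from 0 (shut) to 100 (fully open). In form: [ax, ay, az, tx, ty, tz, jaw, ax, ay, az, tx, ty, tz, jaw, ...]. A call has 1 to 5 rows; each row shifts and turns the commanded pose from where the row before left it, along the tool's axes as they then stand; what a row does not reach is not made up. A row lasts 1/12 s, in which the tool goes at most 41.7 mm and 7.16 degrees, less where a joint would pass 70% of its speed; a pose out of reach is approached as far as the arm can. A call with a number of a shift or a turn outside -1 to 1 is refused whole. A call with a gripper value outside its range is refused whole. The fingers move at their own pace and stop on an object; the grip force is fixed at half the most. Time passes only in rows, so rows that do not move let the fingers close. It gives the time, the measured TCP pose, the force, the opening and the grip force at its end, in the units of the state.
- telemetry.read_state(): the state, without advancing time (a new reading comes with each control period).
- vision.capture(name): name is "scene" or "top" or "wrist"; returns the picture (384x512x3 uint8, red, green, blue); there is no depth.
- vision.camera_params(name): a dict with "K" (3x3 intrinsics, pixels), "world_from_camera" (4x4, takes a point from camera to world coordinates); the wrist camera has in their place "T_tool_cam" (4x4, takes a point from camera to tool coordinates, whose origin is the TCP and whose axes are the flange's). Camera axes: x right, y down, z forward; pixel columns grow to the right and rows downward; lengths in mm; the calibration is good to about 2 mm. A picture is of the moment at which its call begins: read the wrist's pose just before it. camera_params takes no time and is no camera call.
- manip.job_done(): hands the job in; it is judged then, once.
The state is a dict: "t": time; "q": joint angles; "joint_velocities": joint speeds; "effort": joint torques, N m; "tcp_pos": TCP position; "ee_rot": TCP orientation; "force": force on the tool from outside, world axes, zero at the start; "ft_torque": the same for the moment, N m; "opening": opening from 0.0 (shut) to 1.0 (fully open); "grip_force": force on a finger pad.
Only numpy, scipy, OpenCV 4.12 (cv2) and the standard library are available. Lean on these libraries where they do the work, as an engineer would, in place of code of your own. Each camera call takes 0.05 s, during which the arm holds its last target. There are 200 camera calls.

TASK

One of the three T-bar nuts on the casting mould has worked loose: sound ones bite well before the bar comes in line with the lug on the collar, the loose one runs on. Find it by turning the nuts gently clockwise, never so hard that the collar under a nut turns along, and bring it fully home, where it stops in line with its lug. Then stand the wooden marker upright in the round dish of the nut that was loose, and leave everything else as it is.

Things in the scene. Friction and masses are not known exactly. Their poses are not given: they have to be found in the camera images.
- nut_a (a point): Centre of the grip bar of one of three like steel T-bar nuts, on its turning axis, 77 above the table. Bar 64 long (this point's x axis), 12 thick (y), 26 high, half of it below this point; under it a hub 22 diameter, 6 high, then the collar. z up; clockwise seen from above tightens. For how nuts resist see mould_top.
- lug_a (a point): Point on the small lug (8 wide) of the dark steel collar, a drum 54 diameter and 14 high under nut_a; the point lies 31 from the nut's axis and 23 below nut_a; x points radially outward. All nuts start 36 to 50 degrees counterclockwise of the lug's line. The collar should stay as it is; if it turns, the nut has been forced.
- dish_a (a point): Centre of the floor of the round grey dish (inner diameter 50, rim 5 high above the floor) of nut_a, 80 from that nut's axis on the robot's side, 33 lower than nut_a, 44 above the table.
- nut_b (a point): Centre of the grip bar of one of three like steel T-bar nuts, on its turning axis, 77 above the table. Bar 64 long (this point's x axis), 12 thick (y), 26 high, half of it below this point; under it a hub 22 diameter, 6 high, then the collar. z up; clockwise seen from above tightens. For how nuts resist see mould_top.
- lug_b (a point): Point on the small lug (8 wide) of the dark steel collar, a drum 54 diameter and 14 high under nut_b; the point lies 31 from the nut's axis and 23 below nut_b; x points radially outward. All nuts start 36 to 50 degrees counterclockwise of the lug's line. The collar should stay as it is; if it turns, the nut has been forced.
- dish_b (a point): Centre of the floor of the round grey dish (inner diameter 50, rim 5 high above the floor) of nut_b, 80 from that nut's axis on the robot's side, 33 lower than nut_b, 44 above the table.
- nut_c (a point): Centre of the grip bar of one of three like steel T-bar nuts, on its turning axis, 77 above the table. Bar 64 long (this point's x axis), 12 thick (y), 26 high, half of it below this point; under it a hub 22 diameter, 6 high, then the collar. z up; clockwise seen from above tightens. For how nuts resist see mould_top.
- lug_c (a point): Point on the small lug (8 wide) of the dark steel collar, a drum 54 diameter and 14 high under nut_c; the point lies 31 from the nut's axis and 23 below nut_c; x points radially outward. All nuts start 36 to 50 degrees counterclockwise of the lug's line. The collar should stay as it is; if it turns, the nut has been forced.
- dish_c (a point): Centre of the floor of the round grey dish (inner diameter 50, rim 5 high above the floor) of nut_c, 80 from that nut's axis on the robot's side, 33 lower than nut_c, 44 above the table.
- marker_mid (a point): Middle of the loose turned wooden marker, a pawn 68 high, 50 g, at half its height (34 above its underside); z is its own axis, up when it stands. Foot 36 diameter and 10 high; waist 16 to 18 diameter from 20 to 36 above the underside; head 20 diameter from 44 to 62.
- mould_top (a point): Centre of the casting mould's plaster deck, 40 above the table; fixed, 220 (x) by 460 (y). Three nuts in a row along y, about 140 apart. All nuts turn freely (0.05 N m) at first. Two bite after 0 to 20 degrees, at least 20 short of the lug's line, and then spring 2 to 8 degrees under load. One, any of them, is loose: it runs on until it stops dead in line with the lug (home). Past 0.45 N m a nut drags its collar round.
- chisel: Wood-handled chisel 176 long, 16 thick, lying along y on the far edge of the mould's deck; origin under its middle. Bystander.
- heart: Gypsum heart 52x58x16 on the far edge of the mould's deck; origin under its middle. Bystander.
- jar: Glass jar with lid, 62 diameter, 86 high, on the table; origin under its middle. Bystander.
- flat_brush: Flat paint brush 190 long, 32 wide, on the table; origin under its middle. Bystander.
- marker_peg: The same wooden marker; origin at the centre of its underside.
There are look-alikes about, which are no part of the job. Leave any purple look-alike of the marker_peg alone.

How it is judged:
By the outcome, as a careful person would: the job done as asked, in the order asked, and still so for the second after the job is handed in, with the robot touching nothing.
It also fails if it takes over 72 s, if anything falls off the work surface, if the arm or the gripper's body presses on something with over 40 N, if the wrist force passes 120 N, or if a joint passes its speed limit or range.

## Working session

There is one attempt and no reset: what is moved stays moved. The work goes in short steps, Python scripts to look and compute and a tool call to move; the robot and the scene stay as the last step left them, time stands still between calls to the robot, and variables do not carry over. Pictures are saved under pics/ and viewed, at most 10 in all, crops included, and the job is handed in when it is done.

Besides the shell and the picture viewer there is one more tool, called after ">>>" as a command line: name --argument value ..., lists and objects as JSON in quotes. carry_out: Moves the arm, as the interface text tells. Shifts and turns lie within -1 to 1; 1 stands for 0.4 m of shift or 120 degrees of turn. Its arguments: {"type":"object","properties":{"rows":{"type":"array"}},"required":["rows"]}

```bash
mkdir -p pics; ls; python3 - <<'E'
from workcell import telemetry, vision
import cv2,numpy as np
s=telemetry.read_state();print(s)
for n in("scene","top"):
    im=vision.capture(n);cv2.imwrite(f"pics/{n}0.png",cv2.resize(im[:,:,::-1],(800,600),interpolation=cv2.INTER_CUBIC));cv2.imwrite(f"pics/{n}_raw.png",im[:,:,::-1])
    p=vision.camera_params(n);print(n,np.round(p["K"],1).tolist(),np.round(p["world_from_camera"],3).tolist())
print(vision.camera_params("wrist"))
E
```

```text
pics
{'t': 0.0, 'q': array([-1.29469646,  0.70710596, -0.02764628,  1.48499065,  0.02198875,
        0.950876  , -0.07548821]), 'joint_velocities': array([-1.57384447e-03, -3.40164821e-04, -6.94449524e-04,  1.40600892e-03,
       -1.85236500e-03, -1.89407589e-05, -7.07035848e-04]), 'effort': array([ 1.83668977e-03, -8.83222818e+01,  1.23492435e+00, -2.36150658e+01,
        1.70893088e-02,  6.75300689e-03,  8.52187441e-05]), 'tcp_pos': array([179.57506852, 545.95813853, 219.62746021]), 'ee_rot': array([ 1.58218506e-01,  9.87403977e-01, -5.32881243e-04, -8.25560144e-05]), 'force': array([-0.33641951,  0.02936416,  0.10518051]), 'ft_torque': array([-0.0094033 ,  0.02531719,  0.02715044]), 'grip_force': 0.0, 'opening': 0.9993522368169638}
scene [[372.6, 0.0, 256.5], [0.0, 372.6, 188.6], [0.0, 0.0, 1.0]] [[-0.924, -0.264, 0.277, 197.84], [-0.382, 0.674, -0.632, 759.348], [-0.019, -0.69, -0.724, 934.563], [0.0, 0.0, 0.0, 1.0]]
top [[441.0, 0.0, 256.8], [0.0, 441.0, 190.7], [0.0, 0.0, 1.0]] [[-0.025, -0.996, 0.091, 383.755], [-1.0, 0.024, -0.018, 46.209], [0.015, -0.091, -0.996, 1559.99], [0.0, 0.0, 0.0, 1.0]]
{'K': array([[266.44006085,   0.        , 250.6978164 ],
       [  0.        , 266.44006085, 194.27541039],
       [  0.        ,   0.        ,   1.        ]]), 'T_tool_cam': array([[-1.38076756e-04, -9.61211422e-01, -2.75812589e-01,
         6.94577319e+01],
       [ 9.99999990e-01, -1.23797581e-04, -6.91814184e-05,
        -1.50707581e+00],
       [ 3.23530382e-05, -2.75812595e-01,  9.61211429e-01,
        -1.55046422e+02],
       [ 0.00000000e+00,  0.00000000e+00,  0.00000000e+00,
         1.00000000e+00]])}
```

View pics/top0.png

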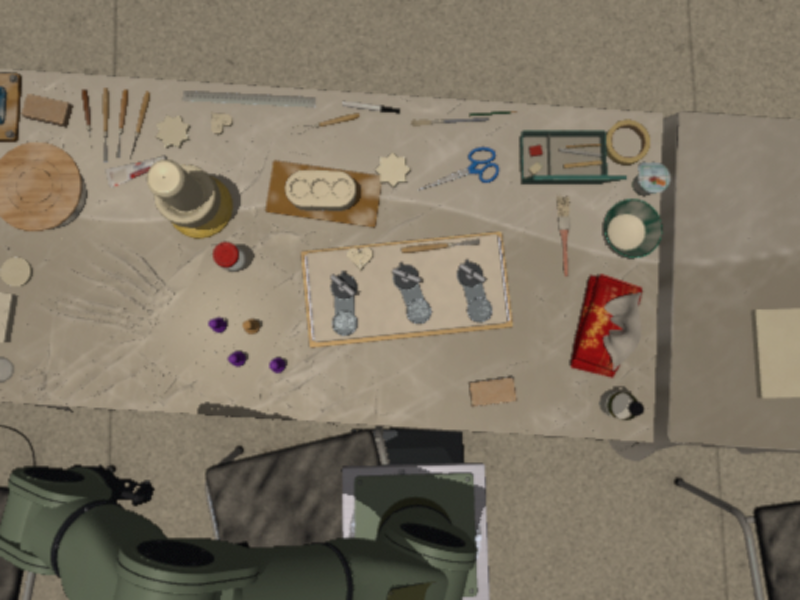

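View pics/scene0.png

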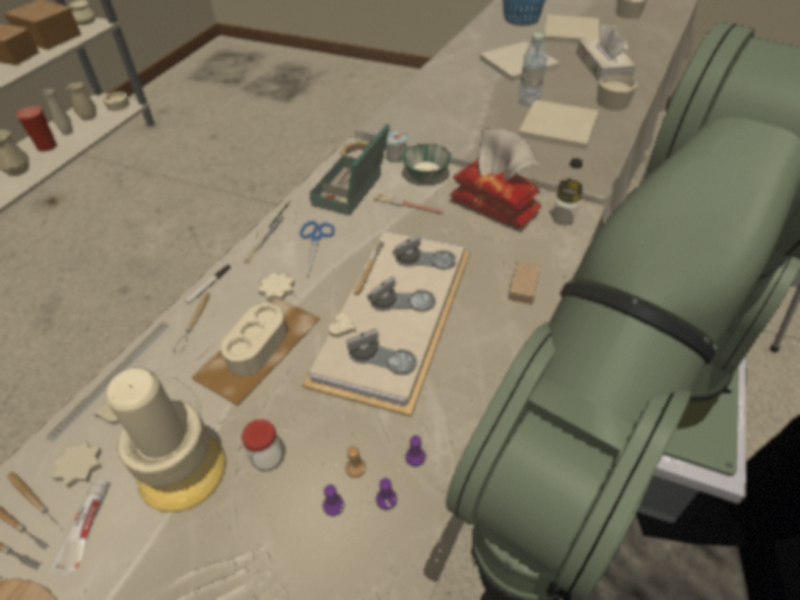

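The top view shows the nuts at display px (344,285), (405,275) and (471,272), the dishes at (344,322), (418,310) and (479,308), and the brown marker at (252,325). The purple look-alikes are next to the marker.

```bash
cat > h.py <<'E'
from workcell import telemetry, vision, manip
import numpy as np, cv2
from scipy.spatial.transform import Rotation as R
def cam(name,s=None):
    p=vision.camera_params(name)
    if name!="wrist": return p["K"],np.array(p["world_from_camera"])
    s=s or telemetry.read_state(); T=np.eye(4);T[:3,:3]=R.from_quat(s["ee_rot"]).as_matrix();T[:3,3]=s["tcp_pos"]
    return p["K"],T@p["T_tool_cam"]
def ray(K,T,u,v,z):
    d=T[:3,:3]@np.linalg.solve(K,[u,v,1]);return T[:3,3]+d*(z-T[2,3])/d[2]
def px(K,T,P):
    c=T[:3,:3].T@(np.array(P)-T[:3,3]);c=K@c;return c[:2]/c[2]
def go(P,yaw=None,s=None):
    "delta to P in tool axes in units of 0.4 m, and turn about tool z in units of 120deg (yaw: world angle of tool y, deg, mod 180)"
    s=s or telemetry.read_state(); M=R.from_quat(s["ee_rot"]).as_matrix()
    cur=np.degrees(np.arctan2(M[1,1],M[0,1]));out=[np.round(M.T@(np.array(P)-s["tcp_pos"])/400,4).tolist(),"yaw",round(cur,2)]
    if yaw is not None:
        d=(cur-yaw+90)%180-90;out+=["turn cw deg",round(d,2),"units",round(d/120,4)]
    out+=["tilt",np.round(M[:,2],4).tolist()]
    return out
def shot(name,file,crop=None,scale=1.5625):
    s=telemetry.read_state();im=vision.capture(name)[:,:,::-1];K,T=cam(name,s)
    np.savez(f"pics/{file}.npz",K=K,T=T,im=im)
    if crop: x,y,w,h=crop;im=im[y:y+h,x:x+w]
    cv2.imwrite(f"pics/{file}.png",cv2.resize(im,None,fx=scale,fy=scale,interpolation=cv2.INTER_CUBIC));return s
E
python3 - <<'E'
from h import *
K,T=cam("top")
for n,u,v,z in[("a",344,280,90),("b",405,270,90),("c",471,267,90),("da",344,322,45),("db",418,310,45),("dc",479,308,45),("mk",252,325,30)]:
    print(n,ray(K,T,u*.64,v*.64,z).round())
print(go([440,50,260],90))
E
```

```text
a [559. 142.  90.]
b [578.  11.  90.]
c [ 581. -132.   90.]
da [472. 147.  45.]
db [494. -17.  45.]
dc [ 495. -152.   45.]
mk [471. 351.  30.]
[[-1.0059, -0.9745, -0.0998], 'yaw', np.float64(71.79), 'turn cw deg', np.float64(-18.21), 'units', np.float64(-0.1517), 'tilt', [-0.0003, -0.001, -1.0]]
```

>>> carry_out --rows '[0, 0, 0, -0.07, -0.056, -0.006, 100, 0, 0, 0, -0.07, -0.056, -0.006, 100, 0, 0, 0, -0.07, -0.056, -0.006, 100, 0, 0, 0, -0.07, -0.056, -0.006, 100, 0, 0, 0, -0.07, -0.056, -0.006, 100]'

```text
t: 0.52
tcp_pos: [278.2, 394.4, 232.1]
ee_rot: [0.158, 0.987, -0.0, -0.0]
force: [1.7, 0.8, -0.1]
opening: 0.999
grip_force: 0.0
```

>>> carry_out --rows '[0, 0, 0, -0.07, -0.056, -0.006, 100, 0, 0, 0, -0.07, -0.056, -0.006, 100, 0, 0, 0, -0.07, -0.056, -0.006, 100, 0, 0, 0, -0.07, -0.056, -0.006, 100, 0, 0, 0, -0.07, -0.056, -0.006, 100]'

```text
t: 0.93
tcp_pos: [376.2, 244.3, 244.2]
ee_rot: [0.158, 0.987, -0.0, -0.0]
force: [0.9, 1.4, 0.4]
opening: 0.995
grip_force: 0.0
```

>>> carry_out --rows '[0, 0, 0, -0.07, -0.056, -0.006, 60, 0, 0, 0, -0.07, -0.056, -0.006, 60, 0, 0, 0, -0.07, -0.056, -0.006, 60, 0, 0, 0, -0.07, -0.056, -0.006, 60, 0, 0, 0, -0.07, -0.056, -0.006, 60]'

```text
t: 1.35
tcp_pos: [474.2, 94.0, 256.2]
ee_rot: [0.158, 0.987, -0.0, -0.0]
force: [0.9, 0.5, -0.8]
opening: 0.599
grip_force: 0.0
```

>>> carry_out --rows '[0, 0, -0.05, -0.07, -0.056, -0.006, 60, 0, 0, -0.05, -0.07, -0.04, 0, 60, 0, 0, -0.05, 0, 0, 0, 60, 0, 0, 0, 0, 0, 0, 60]'

```text
t: 1.68
tcp_pos: [517.6, 42.7, 257.9]
ee_rot: [0.0, 1.0, -0.0, -0.0]
force: [0.3, 0.6, 0.2]
opening: 0.599
grip_force: 0.0
```

```bash
python3 - <<'E'
from h import *
s=shot("wrist","w1");print(s["t"],s["tcp_pos"],s["q"],go([530,10,260],90,s))
E
```

```text
1.6833 [517.60757595  42.72836872 257.92768757] [-0.03269457  0.58108367 -0.19925244  1.62040966  0.13349016  0.95434045
  1.29244581] [[-0.031, -0.0818, -0.0052], 'yaw', np.float64(89.95), 'turn cw deg', np.float64(-0.05), 'units', np.float64(-0.0004), 'tilt', [-0.0009, -0.0001, -1.0]]
```

View pics/w1.png

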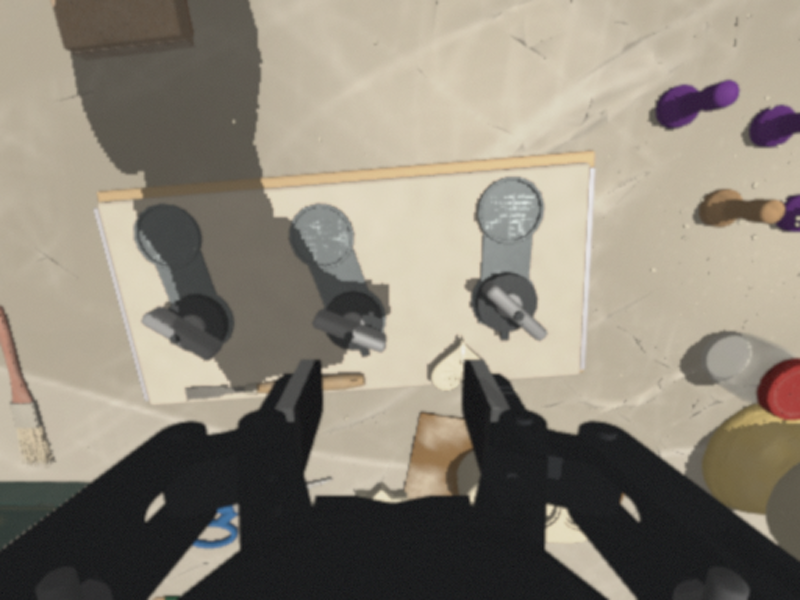

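The wrist view has +x pointing down in the picture. Bars run c (147,318)-(216,348), b (318,318)-(382,343) and a (490,292)-(543,333), and the brown marker's foot is near (722,207). I'll enlarge the nuts.

```bash
python3 - <<'E'
from h import *
im=np.load("pics/w1.npz")["im"][105:245,80:360]
im=np.clip(255*(im/255.)**.6,0,255).astype(np.uint8)
im=cv2.resize(im,(800,400),interpolation=cv2.INTER_CUBIC)
cv2.imwrite("pics/w1c.png",im)
E
```

```text
(no output)
```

View pics/w1c.png

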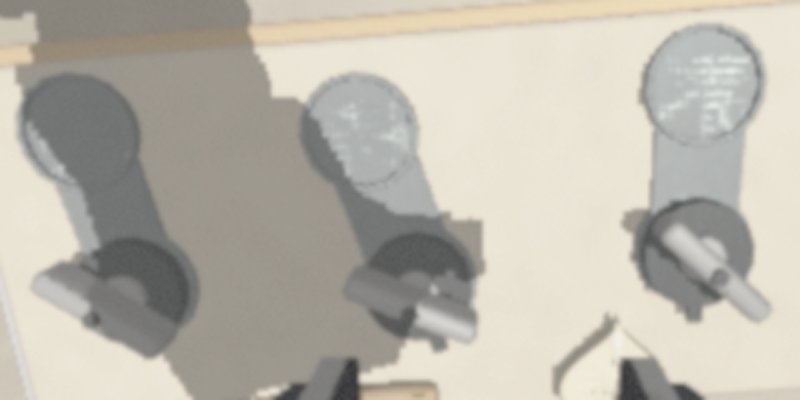

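```bash
python3 - <<'E'
from h import *
d=np.load("pics/w1.npz");K,T=d["K"],d["T"]
f=lambda u,v,z:ray(K,T,80+u/2.857,105+v/2.857,z)
N={"a":[(720,276),(668,232),(768,312),(697,250),(694,313),(703,85)],"b":[(409,315),(348,293),(470,341),(420,285),(438,344),(360,128)],"c":[(93,320),(35,288),(152,355),(137,290),None,(80,130)]}
for n,(c,e1,e2,col,lug,dish) in N.items():
    a,b=f(*e1,90),f(*e2,90);C=f(*col,58)
    print(n,"top",f(*c,90).round(),"mid",((a+b)/2).round(),"len",np.linalg.norm(b-a).round(),"az",np.degrees(np.arctan2(*(b-a)[[1,0]])).round(1),"col",C.round(),"dish",f(*dish,44).round())
    if lug: 
        L=f(*lug,54);print("  lug az",np.degrees(np.arctan2(*(L-C)[[1,0]])).round(1),np.linalg.norm(L-C))
E
```

```text
a top [550. 144.  90.] mid [548. 144.  90.] len 60.0 az 51.9 col [547. 142.  58.] dish [470. 143.  44.]
  lug az 3.5 34.21268172600049
b top [568.   6.  90.] mid [569.   6.  90.] len 59.0 az 67.0 col [565.   8.  58.] dish [490. -20.  44.]
  lug az 13.6 34.01012735133532
c top [ 571. -138.   90.] mid [ 572. -137.   90.] len 58.0 az 56.2 col [ 567. -131.   58.] dish [ 490. -155.   44.]
```

>>> carry_out --rows '[0, 0, 0, -0.019, 0.063, 0.06, 60, 0, 0, 0, -0.019, 0.063, 0.06, 60, 0, 0, 0, -0.019, 0.063, 0.06, 60, 0, 0, 0, -0.019, 0.063, 0.06, 60, 0, 0, -0.054, 0, 0, 0, 60]'

```text
t: 2.15
tcp_pos: [545.9, 151.0, 158.5]
ee_rot: [-0.055, 0.999, 0.001, -0.003]
force: [-0.1, 0.5, -1.2]
opening: 0.602
grip_force: 0.0
```

>>> carry_out --rows '[0, 0, -0.054, 0, 0, 0, 60, 0, 0, -0.054, 0, 0, 0, 60, 0, 0, -0.054, 0, 0, 0, 60, 0, 0, -0.054, 0, 0, 0, 60, 0, 0, -0.054, 0, 0, 0, 60]'

```text
t: 2.57
tcp_pos: [547.2, 145.9, 162.6]
ee_rot: [-0.333, 0.943, -0.0, -0.0]
force: [-0.1, 0.2, -0.4]
opening: 0.597
grip_force: 0.0
```

>>> carry_out --rows '[0, 0, -0.054, 0, 0, 0, 60, 0, 0, -0.054, 0, 0, 0, 60, 0, 0, 0, 0, 0, 0, 60]'

```text
t: 2.82
tcp_pos: [547.3, 145.6, 162.5]
ee_rot: [-0.437, 0.899, 0.0, -0.0]
force: [0.2, 0.2, -0.4]
opening: 0.598
grip_force: 0.0
```

```bash
python3 - <<'E'
from h import *
s=shot("wrist","w2",scale=1.56);print(s["t"],s["tcp_pos"],s["q"],go([548,143,80],141.9,s))
E
```

```text
2.8167 [547.30096297 145.60835404 162.48378953] [-0.09945288  0.79038278 -0.42860468  1.58524088  0.40184892  0.8552674
  1.79285899] [[0.0039, -0.0055, 0.2062], 'yaw', np.float64(141.83), 'turn cw deg', np.float64(-0.07), 'units', np.float64(-0.0006), 'tilt', [-0.0006, -0.0001, -1.0]]
```

View pics/w2.png

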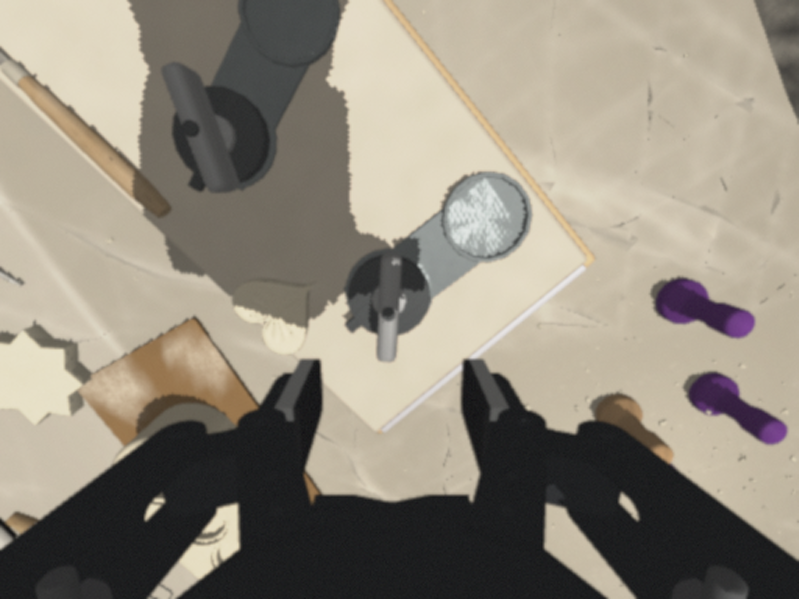

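Bar a is nearly vertical in the picture: dot at (388,313), ends (391,252) and (386,360), lug at (353,322). Nut b's dot is at (191,128). I'll refine from these.

```bash
python3 - <<'E'
from h import *
d=np.load("pics/w2.npz");K,T=d["K"],d["T"]
f=lambda u,v,z:ray(K,T,u/1.56,v/1.56,z)
for n,c,e1,e2,col,lug,dish in[("a",(388,313),(391,257),(386,360),(388,292),(353,322),(486,215)),("b",(191,128),(172,66),(227,190),(223,134),(196,185),(290,20))]:
    a,b=f(*e1,90),f(*e2,90);C=f(*c,90);L=f(*lug,58);D=f(*dish,47)
    print(n,"top",C.round(1),"mid",((a+b)/2).round(1),"len",np.linalg.norm(b-a).round(),"az",np.degrees(np.arctan2(*(b-a)[[1,0]])).round(1),"col",f(*col,58).round(1),"dish",D.round(1),"lugaz",np.degrees(np.arctan2(*(L-C)[[1,0]])).round(1))
E
```

```text
a top [549.5 143.9  90. ] mid [548.3 142.7  90. ] len 62.0 az 49.1 col [547.  140.4  58. ] dish [468.2 141.5  47. ] lugaz -3.3
b top [567.1   4.7  90. ] mid [564.1   8.5  90. ] len 62.0 az 71.2 col [563.7   6.6  58. ] dish [493.9 -16.5  47. ] lugaz 22.8
```

>>> carry_out --rows '[0, 0, 0.01, 0.0033, -0.0064, 0.07, 50, 0, 0, 0, 0, 0, 0.07, 40, 0, 0, 0, 0, 0, 0.064, 40, 0, 0, 0, 0, 0, 0, 0, 0, 0, 0, 0, 0, 0, 0]'

```text
t: 3.28
tcp_pos: [548.6, 142.7, 80.9]
ee_rot: [-0.425, 0.905, -0.0, -0.001]
force: [-0.6, 0.7, 0.9]
opening: 0.128
grip_force: 0.0
```

>>> carry_out --rows '[0, 0, 0, 0, 0, 0, 0, 0, 0, 0, 0, 0, 0, 0]'

```text
t: 3.45
tcp_pos: [549.8, 142.6, 82.5]
ee_rot: [-0.425, 0.905, -0.0, 0.001]
force: [0.1, -0.3, -0.9]
opening: -0.003
grip_force: 0.0
```

```bash
cat > st.py <<'E'
from h import *
s=telemetry.read_state();print(s["t"],s["tcp_pos"].round(1),s["force"].round(1),s["ft_torque"].round(3),round(s["opening"],3),s["grip_force"],go(s["tcp_pos"],None,s)[2],s["q"].round(3))
E
python3 st.py
```

```text
3.45 [549.8 142.6  82.5] [ 0.1 -0.3 -0.9] [-0.044  0.058 -0.031] -0.003 0.0 140.34 [-0.127  0.903 -0.362  1.652  0.465  0.671  1.718]
```

```bash
python3 - <<'E'
from h import *
shot("wrist","w3",crop=(130,120,250,180),scale=3)
E
```

```text
(no output)
```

View pics/w3.png

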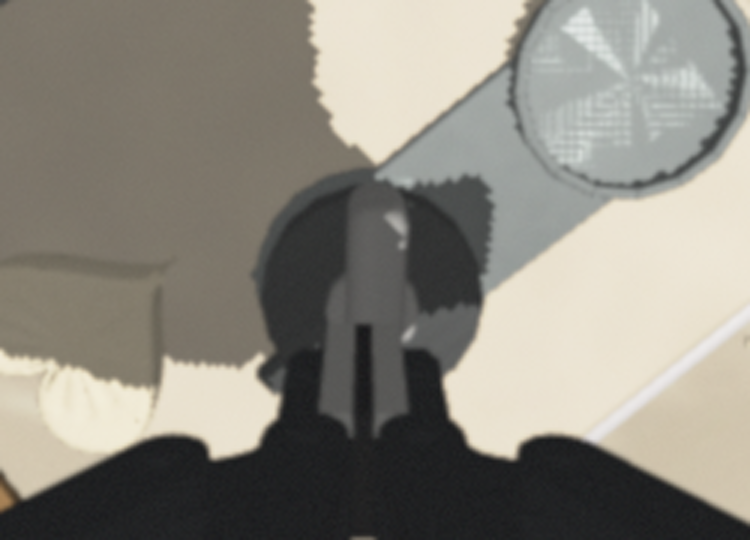

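```bash
python3 - <<'E'
from h import *
d=np.load("pics/w3.npz");K,T=d["K"],d["T"]
q=lambda P:((px(K,T,P)-[130,120])*3).round()
s=telemetry.read_state();t=s["tcp_pos"]
u=np.array([np.cos(np.radians(50)),np.sin(np.radians(50)),0])
C=np.array([548.5,143,90])
print("bar",q(C),q(C+32*u),q(C-32*u),"z64 end",q(C-32*u-[0,0,26]))
for dz in(0,-17):
  for o in (-11,11): print(dz,o,q(t+[0,0,dz]+o*u))
E
python3 st.py
```

```text
bar [373. 358.] [372. 495.] [375. 205.] z64 end [373. 175.]
0 -11 [367. 295.]
0 11 [367. 391.]
-17 -11 [367. 268.]
-17 11 [366. 356.]
3.5 [549.7 142.5  82.4] [ 1.3 -0.1 -0.4] [-0.046  0.024  0.031] 0.0 0.0 140.36 [-0.126  0.903 -0.362  1.653  0.465  0.671  1.719]
```

>>> carry_out --rows '[0, 0, 0, 0, 0, 0.005, 0, 0, 0, 0, 0, 0, 0.005, 0]'

```text
t: 3.67
tcp_pos: [549.9, 142.4, 78.1]
ee_rot: [-0.426, 0.905, -0.0, 0.001]
force: [-8.4, -4.6, 59.1]
opening: 0.001
grip_force: 30.1
```

```bash
python3 st.py
```

```text
3.6667 [549.9 142.4  78.1] [-8.4 -4.6 59.1] [-0.903  1.914  0.024] 0.001 30.080903652124107 140.39 [-0.128  0.91  -0.359  1.655  0.469  0.661  1.716]
```

>>> carry_out --rows '[0, 0, 0, 0, 0.0035, -0.02, 35, 0, 0, 0, 0, 0, -0.01, 35, 0, 0, 0, 0, 0, 0.03, 35, 0, 0, 0, 0, 0, 0.02, 35]'

```text
t: 4.0
tcp_pos: [548.3, 143.0, 68.7]
ee_rot: [-0.426, 0.905, -0.0, 0.0]
force: [-0.0, 0.3, -0.6]
opening: 0.346
grip_force: 0.0
```

```bash
python3 st.py
```

```text
4.0 [548.3 143.   68.7] [-0.   0.3 -0.6] [ 0.048 -0.025 -0.008] 0.346 0.0 140.41 [-0.134  0.923 -0.351  1.664  0.476  0.64   1.707]
```

>>> carry_out --rows '[0, 0, 0, 0, 0, 0.022, 35, 0, 0, 0, 0, 0, 0, 0, 0, 0, 0, 0, 0, 0, 0, 0, 0, 0, 0, 0, 0, 0]'

```text
t: 4.33
tcp_pos: [547.5, 143.0, 59.5]
ee_rot: [-0.426, 0.905, 0.0, -0.001]
force: [0.7, 2.2, -18.5]
opening: 0.122
grip_force: 58.4
```

```bash
python3 st.py
```

```text
4.3333 [547.5 143.   59.5] [  0.7   2.2 -18.5] [ 0.254 -0.047  0.01 ] 0.122 58.354452252388 140.44 [-0.138  0.937 -0.343  1.668  0.483  0.623  1.702]
```

>>> carry_out --rows '[0, 0, 0.0125, 0, 0, 0, 0, 0, 0, 0, 0, 0, 0, 0]'

```text
t: 4.5
tcp_pos: [547.5, 143.0, 59.5]
ee_rot: [-0.413, 0.911, 0.0, -0.001]
force: [-1.0, 2.3, -24.8]
opening: 0.122
grip_force: 58.2
```

```bash
python3 st.py
```

```text
4.5 [547.5 143.   59.5] [ -1.    2.3 -24.8] [ 0.333  0.141 -0.067] 0.122 58.16385626792908 138.8 [-0.142  0.936 -0.336  1.668  0.474  0.62   1.681]
```

>>> carry_out --rows '[0, 0, 0.0167, 0, 0, 0, 0, 0, 0, 0, 0, 0, 0, 0]'

```text
t: 4.67
tcp_pos: [547.4, 143.1, 59.6]
ee_rot: [-0.397, 0.918, 0.0, -0.001]
force: [-0.8, 2.2, -27.3]
opening: 0.123
grip_force: 58.1
```

```bash
python3 st.py
```

```text
4.6667 [547.4 143.1  59.6] [ -0.8   2.2 -27.3] [ 0.505  0.196 -0.037] 0.123 58.14975678920746 136.72 [-0.146  0.935 -0.326  1.669  0.462  0.617  1.656]
```

>>> carry_out --rows '[0, 0, 0.0167, 0, 0, 0.003, 0, 0, 0, 0, 0, 0, 0, 0]'

```text
t: 4.83
tcp_pos: [547.5, 143.2, 59.4]
ee_rot: [-0.38, 0.925, -0.0, -0.001]
force: [-7.0, -0.1, -7.0]
opening: 0.125
grip_force: 61.0
```

```bash
python3 st.py
```

```text
4.8333 [547.5 143.2  59.4] [-7.  -0.1 -7. ] [ 0.137  1.517 -0.026] 0.125 60.96163094043732 134.71 [-0.152  0.934 -0.316  1.669  0.451  0.612  1.63 ]
```

>>> carry_out --rows '[0, 0, 0.018, 0, 0, 0, 0, 0, 0, 0, 0, 0, 0, 0]'

```text
t: 5.0
tcp_pos: [547.4, 143.2, 59.3]
ee_rot: [-0.363, 0.932, 0.0, -0.001]
force: [-7.9, 0.9, -6.1]
opening: 0.125
grip_force: 61.2
```

```bash
python3 st.py
```

```text
5.0 [547.4 143.2  59.3] [-7.9  0.9 -6.1] [ 0.146  1.674 -0.033] 0.125 61.203317642211914 132.54 [-0.157  0.933 -0.306  1.67   0.438  0.608  1.603]
```

>>> carry_out --rows '[0, 0, 0.018, 0, 0, 0, 0, 0, 0, 0, 0, 0, 0, 0]'

```text
t: 5.17
tcp_pos: [547.4, 143.3, 59.4]
ee_rot: [-0.345, 0.939, 0.0, -0.001]
force: [-8.1, 0.9, -6.2]
opening: 0.122
grip_force: 61.2
```

```bash
python3 st.py
```

```text
5.1667 [547.4 143.3  59.4] [-8.1  0.9 -6.2] [ 0.193  1.732 -0.055] 0.122 61.22829794883728 130.39 [-0.162  0.932 -0.297  1.67   0.425  0.605  1.577]
```

>>> carry_out --rows '[0, 0, 0.018, 0, 0, 0, 0, 0, 0, 0, 0, 0, 0, 0]'

```text
t: 5.33
tcp_pos: [547.3, 143.4, 59.4]
ee_rot: [-0.327, 0.945, 0.0, -0.001]
force: [-7.2, 2.6, -5.1]
opening: 0.123
grip_force: 61.3
```

```bash
python3 st.py
```

```text
5.3333 [547.3 143.4  59.4] [-7.2  2.6 -5.1] [ 0.236  1.846 -0.03 ] 0.123 61.250569224357605 128.23 [-0.167  0.931 -0.287  1.67   0.412  0.602  1.551]
```

>>> carry_out --rows '[0, 0, 0.018, 0, 0, 0, 0, 0, 0, 0, 0, 0, 0, 0]'

```text
t: 5.5
tcp_pos: [547.3, 143.4, 59.4]
ee_rot: [-0.31, 0.951, 0.0, -0.001]
force: [-8.7, 1.6, -5.0]
opening: 0.124
grip_force: 61.3
```

```bash
python3 st.py
```

```text
5.5 [547.3 143.4  59.4] [-8.7  1.6 -5. ] [0.33  1.912 0.023] 0.124 61.27134025096893 126.07 [-0.172  0.931 -0.277  1.67   0.399  0.598  1.525]
```

>>> carry_out --rows '[0, 0, 0.018, 0, 0, 0, 0, 0, 0, 0, 0, 0, 0, 0]'

```text
t: 5.67
tcp_pos: [547.2, 143.5, 59.4]
ee_rot: [-0.292, 0.957, 0.0, -0.001]
force: [-9.5, 2.0, -5.1]
opening: 0.123
grip_force: 61.3
```

```bash
python3 st.py
```

```text
5.6667 [547.2 143.5  59.4] [-9.5  2.  -5.1] [ 0.426  1.967 -0.044] 0.123 61.28983676433563 123.92 [-0.177  0.93  -0.267  1.671  0.386  0.595  1.499]
```

>>> carry_out --rows '[0, 0, 0.018, 0, 0, 0, 0, 0, 0, 0, 0, 0, 0, 0]'

```text
t: 5.83
tcp_pos: [547.2, 143.6, 59.4]
ee_rot: [-0.274, 0.962, 0.0, -0.001]
force: [-8.2, 3.4, -4.4]
opening: 0.123
grip_force: 61.3
```

```bash
python3 st.py
```

```text
5.8333 [547.2 143.6  59.4] [-8.2  3.4 -4.4] [ 0.49   1.98  -0.079] 0.123 61.30708873271942 121.76 [-0.182  0.929 -0.257  1.671  0.373  0.592  1.473]
```

>>> carry_out --rows '[0, 0, 0.018, 0, 0, 0, 0, 0, 0, 0, 0, 0, 0, 0]'

```text
t: 6.0
tcp_pos: [547.1, 143.6, 59.3]
ee_rot: [-0.256, 0.967, 0.0, -0.001]
force: [-10.0, 2.6, -4.7]
opening: 0.121
grip_force: 61.3
```

```bash
python3 st.py
```

```text
6.0 [547.1 143.6  59.3] [-10.    2.6  -4.7] [ 0.569  2.106 -0.056] 0.121 61.322545409202576 119.61 [-0.187  0.928 -0.248  1.671  0.36   0.589  1.447]
```

>>> carry_out --rows '[0, 0, 0.018, 0, 0, 0, 0, 0, 0, 0, 0, 0, 0, 0]'

```text
t: 6.17
tcp_pos: [547.1, 143.7, 59.4]
ee_rot: [-0.237, 0.971, 0.0, -0.001]
force: [-9.4, 2.4, -4.2]
opening: 0.125
grip_force: 61.3
```

```bash
python3 st.py; python3 - <<'E'
from h import *
shot("wrist","w4",crop=(130,100,250,190),scale=3)
E
```

```text
6.1667 [547.1 143.7  59.4] [-9.4  2.4 -4.2] [ 0.629  2.145 -0.023] 0.125 61.33614242076874 117.45 [-0.192  0.927 -0.238  1.671  0.347  0.586  1.421]
```

View pics/w4.png

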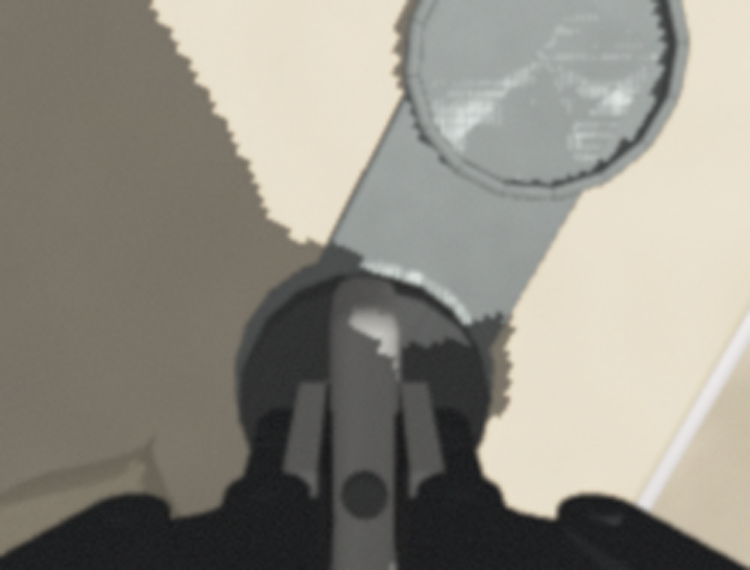

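Nut a's bar is held between the pads at (365,430) and has turned 23° with no bite, so nut a is the loose one. Continuing carefully.

>>> carry_out --rows '[0, 0, 0.03, 0, 0, 0, 0, 0, 0, 0.03, 0, 0, 0, 0, 0, 0, 0.03, 0, 0, 0, 0, 0, 0, 0, 0, 0, 0, 0]'

```text
t: 6.55
tcp_pos: [546.9, 144.1, 59.4]
ee_rot: [-0.144, 0.99, 0.0, -0.001]
force: [-10.8, 4.5, -3.8]
opening: 0.123
grip_force: 61.3
```

```bash
python3 st.py
```

```text
6.55 [546.9 144.1  59.4] [-10.8   4.5  -3.8] [ 0.99   2.324 -0.073] 0.123 61.34450376033783 106.55 [-0.217  0.924 -0.189  1.672  0.278  0.573  1.292]
```

>>> carry_out --rows '[0, 0, 0.018, 0, 0, 0, 0, 0, 0, 0, 0, 0, 0, 0]'

```text
t: 6.72
tcp_pos: [546.9, 144.2, 59.4]
ee_rot: [-0.126, 0.992, 0.001, -0.001]
force: [-10.5, 5.1, -3.4]
opening: 0.126
grip_force: 61.4
```

```bash
python3 st.py
```

```text
6.7167 [546.9 144.2  59.4] [-10.5   5.1  -3.4] [ 1.094  2.329 -0.024] 0.126 61.38078331947327 104.51 [-0.222  0.924 -0.18   1.672  0.265  0.571  1.269]
```

>>> carry_out --rows '[0, 0, 0.018, 0, 0, 0, 0, 0, 0, 0, 0, 0, 0, 0]'

```text
t: 6.88
tcp_pos: [546.9, 144.2, 59.4]
ee_rot: [-0.108, 0.994, 0.001, -0.001]
force: [-10.7, 5.4, -4.4]
opening: 0.123
grip_force: 61.4
```

```bash
python3 st.py
```

```text
6.8833 [546.9 144.2  59.4] [-10.7   5.4  -4.4] [ 1.241  2.364 -0.045] 0.123 61.38278067111969 102.35 [-0.227  0.924 -0.17   1.672  0.251  0.569  1.243]
```

>>> carry_out --rows '[0, 0, 0.018, 0, 0, 0, 0, 0, 0, 0, 0, 0, 0, 0]'

```text
t: 7.05
tcp_pos: [546.9, 144.3, 59.3]
ee_rot: [-0.089, 0.996, 0.001, -0.001]
force: [-11.0, 5.5, -3.9]
opening: 0.125
grip_force: 61.4
```

```bash
python3 st.py
```

```text
7.05 [546.9 144.3  59.3] [-11.    5.5  -3.9] [ 1.291  2.359 -0.027] 0.125 61.382575035095215 100.19 [-0.231  0.923 -0.161  1.673  0.237  0.566  1.218]
```

>>> carry_out --rows '[0, 0, 0.018, 0, 0, 0, 0, 0, 0, 0, 0, 0, 0, 0]'

```text
t: 7.22
tcp_pos: [546.9, 144.4, 59.4]
ee_rot: [-0.07, 0.998, 0.001, -0.001]
force: [-10.5, 6.7, -3.9]
opening: 0.127
grip_force: 61.4
```

```bash
python3 st.py
```

```text
7.2167 [546.9 144.4  59.4] [-10.5   6.7  -3.9] [ 1.351  2.398 -0.043] 0.127 61.38053297996521 98.04 [-0.236  0.923 -0.151  1.673  0.223  0.564  1.193]
```

>>> carry_out --rows '[0, 0, 0.016, 0, 0, 0, 0, 0, 0, 0, 0, 0, 0, 0]'

```text
t: 7.38
tcp_pos: [546.9, 144.5, 59.4]
ee_rot: [-0.054, 0.999, 0.001, -0.001]
force: [-11.0, 6.3, -5.0]
opening: 0.123
grip_force: 61.4
```

```bash
python3 st.py
```

```text
7.3833 [546.9 144.5  59.4] [-11.    6.3  -5. ] [ 1.418  2.471 -0.021] 0.123 61.3816773891449 96.14 [-0.241  0.923 -0.143  1.673  0.211  0.563  1.171]
```

>>> carry_out --rows '[0, 0, 0.013, 0, 0, 0, 0, 0, 0, 0, 0, 0, 0, 0]'

```text
t: 7.55
tcp_pos: [546.8, 144.5, 59.3]
ee_rot: [-0.04, 0.999, 0.001, -0.001]
force: [-10.7, 7.5, -3.3]
opening: 0.122
grip_force: 61.4
```

```bash
python3 st.py
```

```text
7.55 [546.8 144.5  59.3] [-10.7   7.5  -3.3] [ 1.477  2.471 -0.066] 0.122 61.384751200675964 94.6 [-0.244  0.922 -0.136  1.673  0.201  0.561  1.154]
```

>>> carry_out --rows '[0, 0, 0.013, 0, 0, 0, 0, 0, 0, 0, 0, 0, 0, 0]'

```text
t: 7.72
tcp_pos: [546.8, 144.6, 59.4]
ee_rot: [-0.027, 1.0, 0.001, -0.001]
force: [-10.3, 8.2, -4.0]
opening: 0.128
grip_force: 61.4
```

```bash
python3 st.py
```

```text
7.7167 [546.8 144.6  59.4] [-10.3   8.2  -4. ] [ 1.557  2.394 -0.042] 0.128 61.37961030006409 93.05 [-0.248  0.922 -0.129  1.673  0.191  0.56   1.136]
```

>>> carry_out --rows '[0, 0, 0.013, 0, 0, 0, 0, 0, 0, 0, 0, 0, 0, 0]'

```text
t: 7.88
tcp_pos: [546.8, 144.7, 59.3]
ee_rot: [-0.013, 1.0, 0.001, -0.001]
force: [-10.5, 7.0, -4.1]
opening: 0.126
grip_force: 61.4
```

```bash
python3 st.py
```

```text
7.8833 [546.8 144.7  59.3] [-10.5   7.   -4.1] [1.626e+00 2.408e+00 1.000e-03] 0.126 61.37376308441162 91.48 [-0.251  0.922 -0.122  1.673  0.18   0.559  1.118]
```

>>> carry_out --rows '[0, 0, 0.01, 0, 0, 0, 0, 0, 0, 0, 0, 0, 0, 0]'

```text
t: 8.05
tcp_pos: [546.8, 144.7, 59.4]
ee_rot: [-0.003, 1.0, 0.001, -0.001]
force: [-10.2, 7.8, -4.5]
opening: 0.119
grip_force: 61.4
```

```bash
python3 st.py
```

```text
8.05 [546.8 144.7  59.4] [-10.2   7.8  -4.5] [1.619 2.452 0.165] 0.119 61.39464318752289 90.32 [-0.254  0.922 -0.117  1.673  0.173  0.558  1.104]
```

>>> carry_out --rows '[0, 0, 0.004, 0, 0, 0, 0, 0, 0, 0, 0, 0, 0, 0]'

```text
t: 8.22
tcp_pos: [546.8, 144.7, 59.4]
ee_rot: [0.001, 1.0, 0.001, -0.001]
force: [-10.9, 6.9, -4.5]
opening: 0.123
grip_force: 61.5
```

```bash
python3 st.py
```

```text
8.2167 [546.8 144.7  59.4] [-10.9   6.9  -4.5] [1.632 2.429 0.397] 0.123 61.461448073387146 89.91 [-0.255  0.922 -0.115  1.673  0.17   0.558  1.099]
```

>>> carry_out --rows '[0, 0, -0.003, 0, 0, 0, 0, 0, 0, 0, 0, 0, 0, 35, 0, 0, 0, 0, 0, 0, 35, 0, 0, 0, 0, 0, -0.05, 35, 0, 0, 0, 0, 0, -0.09, 50]'

```text
t: 8.63
tcp_pos: [547.3, 142.7, 113.8]
ee_rot: [-0.002, 1.0, -0.001, -0.001]
force: [-0.1, 1.1, 0.6]
opening: 0.475
grip_force: 0.0
```

>>> carry_out --rows '[0, 0, 0, 0, 0, -0.09, 50, 0, 0, 0, 0, 0, -0.09, 50, 0, 0, 0, 0, 0, 0, 50]'

```text
t: 8.88
tcp_pos: [550.7, 143.7, 193.8]
ee_rot: [-0.002, 1.0, 0.001, 0.005]
force: [0.7, 0.4, 0.6]
opening: 0.5
grip_force: 0.0
```

```bash
python3 st.py; python3 - <<'E'
from h import *
shot("wrist","w5",scale=1.56)
E
```

```text
8.8833 [550.7 143.7 193.8] [0.7 0.4 0.6] [ 0.054 -0.087  0.047] 0.5 0.0 90.19 [-0.234  0.725 -0.152  1.554  0.133  0.862  1.14 ]
```

View pics/w5.png

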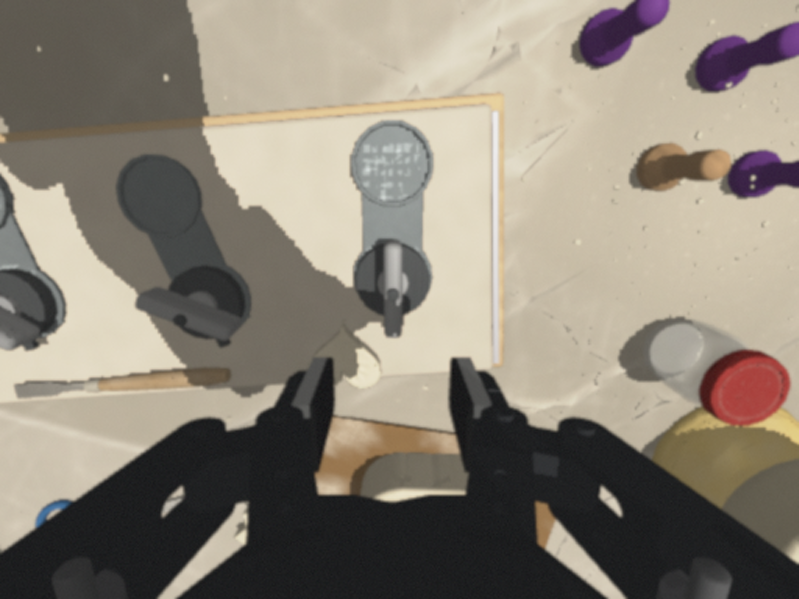

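Nut a's bar is now in line with its arm and lug (391,243)-(393,333). The marker's foot is at (664,167) and its head top at (714,163). The dish is at (391,163), and the nearest purple piece's foot is at (756,174).

```bash
python3 - <<'E'
from h import *
d=np.load("pics/w5.npz");K,T=d["K"],d["T"]
f=lambda u,v,z:ray(K,T,u/1.56,v/1.56,z).round(1)
print("foot",f(662,167,8),"head",f(713,164,62),"purple",f(756,174,8),f(830,174,62),"jar",f(745,388,86),"dish",f(391,163,49),f(391,163,44),"nut top",f(393,292,90))
w=np.load("pics/w1.npz");g=lambda u,v,z:ray(w["K"],w["T"],u/1.5625,v/1.5625,z).round(1)
print("w1 foot",g(720,207,8),"head",g(768,211,62), "dish", g(510,211,47))
E
python3 st.py
```

```text
foot [469.4 353.6   8. ] head [469. 353.  62.] purple [474.3 428.3   8. ] [475.  431.7  62. ] jar [619.  391.3  86. ] dish [468.5 142.2  49. ] [468.4 142.2  44. ] nut top [548.7 143.6  90. ]
w1 foot [468.6 352.6   8. ] head [469.1 351.4  62. ] dish [469.8 142.8  47. ]
8.9333 [549.9 143.4 190.8] [ 0.1 -0.2 -1.4] [ 0.019  0.032 -0.012] 0.501 0.0 90.19 [-0.234  0.729 -0.151  1.558  0.134  0.858  1.14 ]
```

>>> carry_out --rows '[0, 0, 0, 0.0335, 0.0873, 0, 55, 0, 0, 0, 0.0335, 0.0873, 0, 55, 0, 0, 0, 0.0335, 0.0873, 0, 55, 0, 0, 0, 0.0335, 0.0873, 0, 55, 0, 0, 0, 0.0335, 0.0873, 0, 55]'

```text
t: 9.35
tcp_pos: [479.6, 318.9, 186.9]
ee_rot: [-0.002, 1.0, 0.0, 0.0]
force: [0.4, -0.1, -0.5]
opening: 0.553
grip_force: 0.0
```

>>> carry_out --rows '[0, 0, 0, 0.0335, 0.0873, 0, 55, 0, 0, 0, 0, 0, 0.08, 55, 0, 0, 0, 0, 0, 0.08, 55, 0, 0, 0, 0, 0, 0.08, 55, 0, 0, 0, 0, 0, 0, 55]'

```text
t: 9.77
tcp_pos: [464.8, 350.8, 86.0]
ee_rot: [-0.002, 1.0, -0.002, -0.003]
force: [-1.1, -0.6, -1.8]
opening: 0.552
grip_force: 0.0
```

>>> carry_out --rows '[0, 0, 0, 0, 0, 0, 55]'

```text
t: 9.85
tcp_pos: [466.5, 351.9, 90.6]
ee_rot: [-0.002, 1.0, -0.001, -0.001]
force: [-0.6, 0.9, 0.7]
opening: 0.553
grip_force: 0.0
```

```bash
python3 st.py; python3 -c "
from h import *
s=shot('wrist','w6',scale=1.56);print(go([469,352.7,24],90,s))"
```

```text
9.85 [466.5 351.9  90.6] [-0.6  0.9  0.7] [ 0.04  -0.015  0.03 ] 0.553 0.0 90.25 [-0.654  0.893 -0.094  1.585  0.118  0.672  0.769]
[[-0.0065, 0.0021, 0.1666], 'yaw', np.float64(90.25), 'turn cw deg', np.float64(0.25), 'units', np.float64(0.002), 'tilt', [-0.0012, -0.0012, -1.0]]
```

View pics/w6.png

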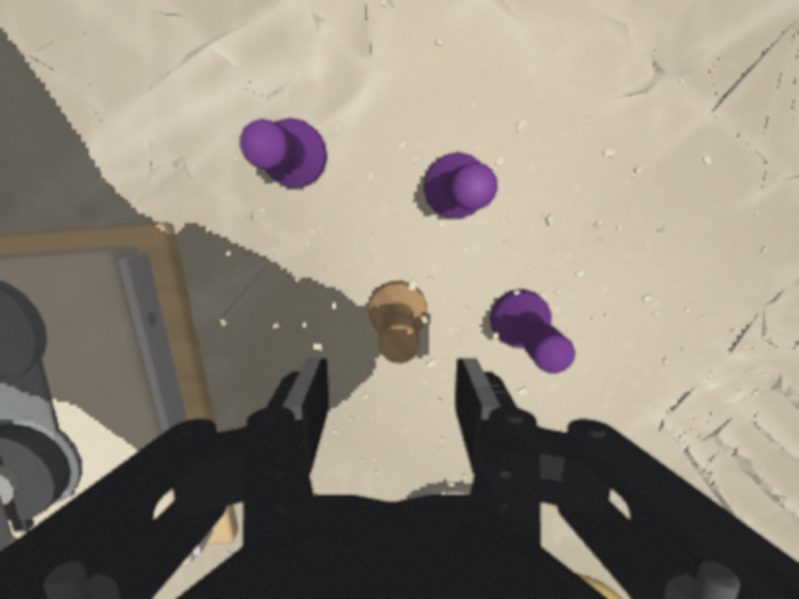

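The marker stands between the fingers: head top at (400,343), foot at (398,307). The nearest purple piece, foot at (520,318), is clear of the right finger. Next I descend and grip the head.

```bash
python3 - <<'E'
from h import *
d=np.load("pics/w6.npz");K,T=d["K"],d["T"]
f=lambda u,v,z:ray(K,T,u/1.56,v/1.56,z).round(1)
print(f(398,309,8),f(400,345,62),"purple",f(520,320,8),f(554,353,64))
print(go([469,352.7,24],90))
E
```

```text
[468.3 354.4   8. ] [469.9 354.5  62. ] purple [474.9 427.8   8. ] [472.8 427.   64. ]
[[-0.0045, 0.0006, 0.1701], 'yaw', np.float64(90.24), 'turn cw deg', np.float64(0.24), 'units', np.float64(0.002), 'tilt', [0.0007, 0.0004, -1.0]]
```

>>> carry_out --rows '[0, 0, 0, -0.0045, 0.0035, 0.06, 50, 0, 0, 0, 0, 0, 0.06, 50, 0, 0, 0, 0, 0, 0.048, 50, 0, 0, 0, 0, 0, 0, 50, 0, 0, 0, 0, 0, 0, 0]'

```text
t: 10.32
tcp_pos: [469.1, 354.0, 25.3]
ee_rot: [-0.002, 1.0, 0.0, 0.001]
force: [-0.0, 0.3, 0.0]
opening: 0.372
grip_force: 0.0
```

>>> carry_out --rows '[0, 0, 0, 0, 0, 0, 0, 0, 0, 0, 0, 0, 0, 0, 0, 0, 0, 0, 0, 0, 0]'

```text
t: 10.57
tcp_pos: [469.5, 354.4, 25.9]
ee_rot: [-0.002, 1.0, 0.001, 0.001]
force: [-1.1, 0.7, 10.7]
opening: 0.21
grip_force: 58.7
```

```bash
python3 st.py; python3 -c "
from h import *
shot('wrist','w7',crop=(130,120,250,190),scale=3)"
```

```text
10.5667 [469.5 354.4  25.9] [-1.1  0.7 10.7] [-0.135  0.073 -0.015] 0.21 58.66112493822584 90.27 [-0.661  0.997 -0.081  1.605  0.132  0.542  0.757]
```

>>> carry_out --rows '[0, 0, 0, 0, 0, -0.05, 0, 0, 0, 0, 0, 0, -0.07, 0, 0, 0, 0, 0, 0, -0.07, 0, 0, 0, 0, 0, 0, -0.03, 0, 0, 0, 0, 0.0043, -0.06, 0, 0]'

```text
t: 11.03
tcp_pos: [467.5, 334.1, 115.8]
ee_rot: [-0.004, 1.0, 0.003, 0.002]
force: [0.2, 1.6, -0.7]
opening: 0.208
grip_force: 59.0
```

>>> carry_out --rows '[0, 0, 0, 0, -0.08, 0, 0, 0, 0, 0, 0, -0.08, 0, 0, 0, 0, 0, 0, -0.08, 0, 0, 0, 0, 0, 0, -0.08, 0, 0, 0, 0, 0, 0, -0.08, 0, 0]'

```text
t: 11.45
tcp_pos: [467.9, 168.3, 113.1]
ee_rot: [-0.003, 1.0, 0.0, 0.001]
force: [0.8, 0.6, -0.0]
opening: 0.208
grip_force: 59.0
```

>>> carry_out --rows '[0, 0, 0, 0, -0.05, 0, 0, 0, 0, 0, 0, -0.019, 0, 0, 0, 0, 0, 0, 0, 0, 0, 0, 0, 0, 0, 0, 0, 0]'

```text
t: 11.78
tcp_pos: [468.2, 143.0, 112.4]
ee_rot: [-0.003, 1.0, 0.0, 0.001]
force: [-0.2, 0.9, 0.8]
opening: 0.21
grip_force: 59.0
```

```bash
python3 st.py; python3 -c "
from h import *
s=shot('wrist','w8',scale=1.56);print(go([468.8,142.7,74],90,s))"
```

```text
11.7833 [468.2 143.  112.4] [-0.2  0.9  0.8] [-0.008  0.03   0.013] 0.21 58.99181237211451 90.29 [-0.287  0.757 -0.134  1.916  0.199  0.48   1.015]
[[-0.0015, -0.0009, 0.096], 'yaw', np.float64(90.29), 'turn cw deg', np.float64(0.29), 'units', np.float64(0.0024), 'tilt', [0.0012, 0.0009, -1.0]]
```

View pics/w8.png

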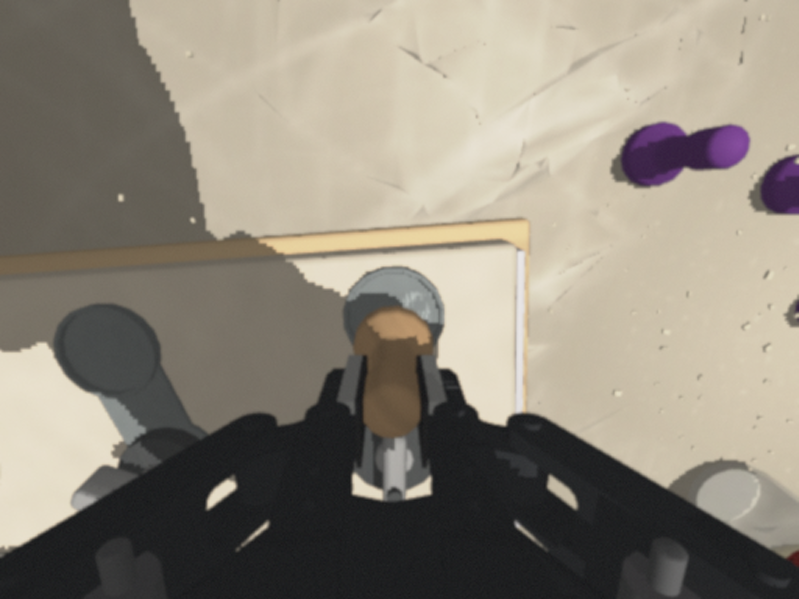

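The marker is held upright over dish a, foot at about (397,335) and dish at (393,310). Lowering now.

>>> carry_out --rows '[0, 0, 0, -0.0015, -0.0009, 0.04, 0, 0, 0, 0, 0, 0, 0.04, 0, 0, 0, 0, 0, 0, 0.016, 0, 0, 0, 0, 0, 0, 0, 0, 0, 0, 0, 0, 0, 0, 0]'

```text
t: 12.25
tcp_pos: [468.3, 142.4, 73.6]
ee_rot: [-0.003, 1.0, 0.0, -0.0]
force: [-0.0, -0.4, -0.0]
opening: 0.209
grip_force: 59.0
```

```bash
python3 st.py
```

```text
12.25 [468.3 142.4  73.6] [-0.  -0.4 -0. ] [-0.001 -0.009  0.027] 0.209 58.98605319089256 90.34 [-0.3    0.829 -0.108  1.943  0.216  0.381  1.002]
```

>>> carry_out --rows '[0, 0, 0, 0, 0, 0.006, 0, 0, 0, 0, 0, 0, 0, 0, 0, 0, 0, 0, 0, 0, 0]'

```text
t: 12.5
tcp_pos: [468.5, 141.8, 71.3]
ee_rot: [-0.002, 1.0, 0.0, 0.0]
force: [0.2, 1.6, -0.3]
opening: 0.208
grip_force: 59.0
```

```bash
python3 st.py
```

```text
12.5 [468.5 141.8  71.3] [ 0.2  1.6 -0.3] [0.051 0.027 0.015] 0.208 58.988782659871504 90.28 [-0.3    0.834 -0.106  1.945  0.217  0.374  1.001]
```

>>> carry_out --rows '[0, 0, 0, 0, 0.001, 0.004, 0, 0, 0, 0, 0, 0, 0, 0, 0, 0, 0, 0, 0, 0, 0]'

```text
t: 12.75
tcp_pos: [468.7, 142.3, 69.8]
ee_rot: [-0.002, 1.0, 0.0, 0.001]
force: [-0.9, 0.9, 10.7]
opening: 0.208
grip_force: 60.0
```

```bash
python3 st.py
```

```text
12.75 [468.7 142.3  69.8] [-0.9  0.9 10.7] [-0.05   0.202  0.004] 0.208 60.012867348491454 90.28 [-0.302  0.836 -0.105  1.945  0.218  0.37   1.   ]
```

Contact is at the expected height, 69.8. I'll open gradually and rise.

>>> carry_out --rows '[0, 0, 0, 0, 0, 0, 28, 0, 0, 0, 0, 0, 0, 36, 0, 0, 0, 0, 0, 0, 45, 0, 0, 0, 0, 0, 0, 50, 0, 0, 0, 0, 0, -0.03, 50]'

```text
t: 13.17
tcp_pos: [467.7, 141.9, 80.1]
ee_rot: [-0.003, 1.0, -0.0, -0.001]
force: [-0.1, 0.2, -0.9]
opening: 0.501
grip_force: 0.0
```

>>> carry_out --rows '[0, 0, 0, 0, 0, -0.06, 50, 0, 0, 0, 0, 0, -0.09, 50, 0, 0, 0, 0, 0, -0.09, 50, 0, 0, 0, 0, 0, -0.05, 50, 0, 0, 0, 0, 0, 0, 50]'

```text
t: 13.58
tcp_pos: [469.6, 142.5, 201.0]
ee_rot: [-0.002, 1.0, 0.001, 0.003]
force: [0.2, 0.4, 0.6]
opening: 0.499
grip_force: 0.0
```

```bash
python3 st.py; python3 - <<'E'
from h import *
shot("wrist","w9")
d=np.load("pics/w9.npz");K,T,im=d["K"],d["T"],d["im"]
h=cv2.cvtColor(im,cv2.COLOR_BGR2HSV)
m=cv2.inRange(h,(5,70,40),(22,255,255))
n,l,st,c=cv2.connectedComponentsWithStats(m)
for z in(0,):
  print([(st[i].tolist(),c[i].round().tolist()) for i in range(1,n) if st[i,4]>80])
for z in(44,54,88,112): print(z,px(K,T,[468.6,142.5,z]).round())
E
```

```text
13.5833 [469.6 142.5 201. ] [0.2 0.4 0.6] [-0.032  0.05  -0.008] 0.499 0.0 90.27 [-0.255  0.611 -0.181  1.815  0.157  0.724  1.053]
[([4, 7, 19, 43, 147], [14.0, 26.0]), ([0, 133, 318, 110, 3042], [175.0, 152.0]), ([236, 164, 30, 37, 813], [251.0, 181.0]), ([463, 301, 39, 44, 668], [485.0, 328.0]), ([205, 309, 19, 9, 131], [212.0, 313.0]), ([234, 313, 35, 10, 203], [249.0, 317.0]), ([343, 328, 19, 28, 366], [351.0, 340.0])]
44 [252. 177.]
54 [252. 179.]
88 [252. 186.]
112 [252. 193.]
```

```bash
python3 -c "
from workcell import manip
print(manip.job_done())"
```

```text
the job is handed in; nothing more can be done
None
```

Nut a was the loose one: it turned about 50° without biting and stopped in line with its lug. The marker now stands upright in its dish, I did not need to turn nuts b and c, and the job is handed in at about 14 s.

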